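# Clear the scanner and hold its lid at 45 degrees

### The job

I want to wipe the glass of the scanner on the desk: first take the two marker pens off its shut lid and lay one in each free compartment of the desk tray, flat with the clip up and with the cap pointing the same way as on the pen that lies in the tray already. Then lift the scanner's lid half open, to 45 degrees, and keep holding it there for me: the lid falls shut by itself, so finish while still holding it, and leave the mug, the glasses case, the potted plant and the pen in the tray where they are.

Things in the scene. Friction and masses are not known exactly. Their poses are not given: they have to be found in the camera images.
- scanner: flatbed scanner, grey, fixed on the desk; its base is 280 mm deep (x) by 430 mm wide (y) and 55 mm high. Origin: centre of its underside. Its x axis points from the front (towards the robot) to the hinge side; z up
- lid: the scanner's lid, a grey slab 268 mm from hinge to front edge, 428 wide, 20 thick, about 0.6 kg, hinged along the far long side. Origin: on the hinge axis, mid width, at the lid's underside (128 mm behind the scanner's origin, 55 mm above the desk). Its frame turns with it: -x from hinge to front edge, z out of the upper face. Shut, the upper face is level, 75 mm above the desk
- lid_grip (a point): mid front edge of the lid's finger grip: a tab 100 mm wide, 10 mm thick, sticking out 28 mm beyond the lid's front edge, top flush with the lid's upper face. This point lies 296 mm from the hinge axis along the lid, 15 mm above the lid's underside. Shut, the tab overhangs the scanner's front with nothing below it, its underside 65 mm above the desk: a finger reaches under it from the front
- lid_angle (a joint): opening angle of the lid, rad: 0 shut, 0.785 = 45 degrees open, stop at 1.75. No spring or catch; the lid's weight swings it shut (about 3 N held up at the grip)
- marker_a: pen on the lid: chunky marker, 110 mm long, 26 wide, 18 high, 30 g, flat-sided. White barrel 66 mm long, the wide part, to grip across its 26 mm; black cap, narrower and stepped (22, then 14 mm wide), small clip on top. Origin: mid length, on the underside; x lengthwise to the cap end, z up. Balance point 8 mm from the origin towards the plain end
- marker_b: the other pen on the lid, same as marker_a in shape, size and frame; both start flat on the shut lid, clip up
- marker_a_cap (a point): cap end of marker_a, on its long axis, 55 mm from its middle, 9 mm above its underside
- marker_b_cap (a point): cap end of marker_b, likewise
- marker_c: the pen that lies in the tray's middle compartment from the start, same shape and frame as marker_a, its cap towards the tray's +x; loose, leave it there
- tray: brown wooden desk tray, fixed, 130 mm long (x), 156 wide (y), with three lengthwise compartments side by side, each 122 x 42 mm inside, 52 mm from middle to middle. Floor 4 mm above the desk; the 10 mm wide ribs between and the side rims stand 7 mm above the floor, the end rims 12. Origin: centre of the underside; x lengthwise to the end at which marker_c's cap points; z up
- slot_left (a point): centre of the floor of the free compartment on the tray's +y side; axes as the tray's
- slot_right (a point): centre of the floor of the free compartment on the tray's -y side; axes as the tray's
- mug: white mug, 82 mm across, 95 mm high, standing loose on the desk to the left; origin at the centre of its underside
- glasses_case: soft-edged grey glasses case, 160 x 62 x 34 mm, lying loose to the left of the scanner; origin at the centre of its underside
- plant: small plant in a terracotta pot, 96 mm across, 78 mm high (leaves to about 130 mm), to the right of the tray; origin at the centre of its underside
Mind the look-alikes: they are no part of the job. Of the things shaped like the tray, the brown one is meant. Leave any yellow look-alike of the mug alone.

How it is judged:
On the way, in this order (a step that is already met when the one before it is completed fails the run):
1. with the lid still shut, both pens lie flat in the two free compartments, one in each, clip up, caps the same way as the third pen's, and are let go (((x of marker_a in the frame of slot_left between -0.012 and 0.012 m and y of marker_a in the frame of slot_left between -0.014 and 0.014 m and z of marker_a in the frame of slot_left between -0.003 and 0.005 m and x of marker_a_cap in the frame of slot_left above 0.03 m and angle between each of marker_a, marker_b's own z axis and vertical below 0.12 rad and contact force between the fingers and marker_a below 0.1 N and linear speed of each of marker_a, marker_b below 0.03 m/s and x of marker_b in the frame of slot_right between -0.012 and 0.012 m and y of marker_b in the frame of slot_right between -0.014 and 0.014 m and z of marker_b in the frame of slot_right between -0.003 and 0.005 m and x of marker_b_cap in the frame of slot_right above 0.03 m and contact force between the fingers and marker_b below 0.1 N) or (x of marker_a in the frame of slot_right between -0.012 and 0.012 m and y of marker_a in the frame of slot_right between -0.014 and 0.014 m and z of marker_a in the frame of slot_right between -0.003 and 0.005 m and x of marker_a_cap in the frame of slot_right above 0.03 m and angle between each of marker_a, marker_b's own z axis and vertical below 0.12 rad and contact force between the fingers and marker_a below 0.1 N and linear speed of each of marker_a, marker_b below 0.03 m/s and x of marker_b in the frame of slot_left between -0.012 and 0.012 m and y of marker_b in the frame of slot_left between -0.014 and 0.014 m and z of marker_b in the frame of slot_left between -0.003 and 0.005 m and x of marker_b_cap in the frame of slot_left above 0.03 m and contact force between the fingers and marker_b below 0.1 N)) and value of joint lid_angle below 0.1 rad), for 0.2 s.
2. the lid is lifted by the gripper to 45 degrees, give or take 5 (value of joint lid_angle between 0.698 and 0.873 rad and velocity of joint lid_angle between -0.1 and 0.1 rad/s and contact force between the fingers and lid above 0.5 N), for 0.2 s.
At the end, for the whole second after the job is handed in: the lid stands still at 40 to 50 degrees, held up by the gripper's fingers alone (more than 0.5 N between them, nothing else touching it), and both pens still lie flat in the two free compartments, one in each, clip up, caps towards the same end of the tray as the third pen's, let go (all of step 2 and ((x of marker_a in the frame of slot_left between -0.012 and 0.012 m and y of marker_a in the frame of slot_left between -0.014 and 0.014 m and z of marker_a in the frame of slot_left between -0.003 and 0.005 m and x of marker_a_cap in the frame of slot_left above 0.03 m and angle between each of marker_a, marker_b's own z axis and vertical below 0.12 rad and contact force between the fingers and marker_a below 0.1 N and linear speed of each of marker_a, marker_b below 0.03 m/s and x of marker_b in the frame of slot_right between -0.012 and 0.012 m and y of marker_b in the frame of slot_right between -0.014 and 0.014 m and z of marker_b in the frame of slot_right between -0.003 and 0.005 m and x of marker_b_cap in the frame of slot_right above 0.03 m and contact force between the fingers and marker_b below 0.1 N) or (x of marker_a in the frame of slot_right between -0.012 and 0.012 m and y of marker_a in the frame of slot_right between -0.014 and 0.014 m and z of marker_a in the frame of slot_right between -0.003 and 0.005 m and x of marker_a_cap in the frame of slot_right above 0.03 m and angle between each of marker_a, marker_b's own z axis and vertical below 0.12 rad and contact force between the fingers and marker_a below 0.1 N and linear speed of each of marker_a, marker_b below 0.03 m/s and x of marker_b in the frame of slot_left between -0.012 and 0.012 m and y of marker_b in the frame of slot_left between -0.014 and 0.014 m and z of marker_b in the frame of slot_left between -0.003 and 0.005 m and x of marker_b_cap in the frame of slot_left above 0.03 m and contact force between the fingers and marker_b below 0.1 N)) and contact force between each of marker_a, marker_b, mug, glasses_case and lid below 0.1 N); the arm keeps its last pose, push and grip.
It fails at once if the mug is pushed away or knocked over (distance of mug from where it was at the start of the episode above 0.03 m or angle between mug's own z axis and vertical above 0.35 rad).
It fails at once if the glasses case is pushed away or knocked over (distance of glasses_case from where it was at the start of the episode above 0.03 m or angle between glasses_case's own z axis and vertical above 0.35 rad).
It fails at once if the plant is pushed away or knocked over (distance of plant from where it was at the start of the episode above 0.03 m or angle between plant's own z axis and vertical above 0.35 rad).
It fails at once if the pen already in the tray is pushed away or knocked over (distance of marker_c from where it was at the start of the episode above 0.02 m or angle between marker_c's own z axis and vertical above 0.35 rad).
It also fails if it takes over 72 s, if anything falls off the work surface, if the arm or the gripper's body presses on something with over 40 N, if the wrist force passes 120 N, or if a joint passes its speed limit or range.

### The arm

A 6-joint arm with a two-finger parallel gripper is mounted at the origin on the work surface. World frame = base frame: x ahead of the robot, y to its left, z up, the work surface at z = 0. Lengths are in m, angles in rad, forces in N, time in s.
With the tool pointing down it reaches from about 0.375 to 0.9 m from the base axis. Payload 3.1 kg.
Tool frame: the origin (TCP) lies midway between the tips of the shut fingers; the grasp point (between the pads) lies 19 mm behind it; z points along the fingers, y is the line along which they close (so a half turn about z gives the same grasp; the last joint's range is limited). The gripper opens to 85 mm and grips with 20 to 120 N. Pads are 22 mm wide; open, the fingers measure 114 mm over their backs; the gripper's body (76 mm by 85 mm) begins 54 mm behind the grasp point. The pads swing forward as they close: fully open they stand 13 mm farther back than shut.
Start: joints at [-1.415, 0.527, 1.433, -0, 1.181, -0.178], TCP at [0.205, -0.59, 0.231] pointing down, gripper open.
Joint ranges: [-3.08, 3.08], [-0.75, 2.2], [0.22, 2.44], [-1.43, 4.57], [0, 2.65], [-2.85, 2.85]. Speed limits (rad/s): [2.79, 2.79, 3.14, 3.14, 3.14, 3.14].

### API

Orientations are given as a unit quaternion [x, y, z, w].
In Python, from station import manip gives the robot as it stands.
- The arm moves only by the tool drive_tool, never from a script. Its argument "motion" is a list that holds one entry, the list of rows, each a list of 5 numbers: the finger opening in mm, from 0 to 85.4, then the shift along the tool's x, y, z in units of 30 mm (1.0 is 30 mm), then the turn about the tool's z in units of 8 degrees (1.0 is 8 degrees). In form: [[[fingers, x, y, z, yaw], ...]]. A call has 1 to 10 rows; each row is the pose to reach, as a shift and turn from the pose commanded when the call began, along the tool's axes at that moment; what a row does not reach only later rows make up. A row lasts 1/10 s, in which the tool goes at most 50 mm and 8.59 degrees, less where a joint would pass 70% of its speed; a pose out of reach is approached as far as the arm can. A call with a gripper value outside its range is refused whole. The fingers move at their own pace and stop on an object; "squeeze" is the grip in N (left out, the last holds). Time passes only in rows, so rows that repeat a pose let the fingers close. It gives the time, the measured TCP pose, the force, the opening and the grip force at its end, in the units of the state.
- manip.sense(): the state, without advancing time (a new reading comes with each control period).
- manip.snapshot(name): name is "scene" or "top" or "wrist"; returns the picture (400x640x3 uint8, red, green, blue); there is no depth.
- manip.camera_model(name): a dict with "fov_y" (degrees; the focal length in pixels is half the picture's height over the tangent of half this angle, whatever the lens; pixels are square), "cx", "cy" (the principal point, pixels), "origin" and "orientation" of the camera in the world. Camera axes: x right, y up, looking along -z (the intrinsics and any distortion apply to the point x, -y, -z); pixel columns grow to the right and rows downward; lengths in m; the calibration is good to about 2 mm. A picture is of the moment at which its call begins: read the wrist's pose just before it. camera_model takes no time and is no camera call; for the wrist camera it gives the pose at the moment of the call.
- manip.sign_off(): hands the job in; it is judged then, once.
The state is a dict: "t": time; "q": joint angles; "qd": joint speeds; "tau": joint torques, N m; "tcp_pos": TCP position; "tool_rot": TCP orientation; "force": force on the tool from outside, world axes, zero at the start; "ft_torque": the same for the moment, N m; "finger_gap": opening from 0.0 (shut) to 1.0 (fully open); "gripper_force": force on a finger pad.
Only numpy, scipy, OpenCV 4.12 (cv2) and the standard library are available. Lean on these libraries where they do the work, as an engineer would, in place of code of your own. Each camera call takes 0.05 s, during which the arm holds its last target. There are 200 camera calls.

## Working session

There is one attempt and no reset: what is moved stays moved. The work goes in short steps, Python scripts to look and compute and a tool call to move; the robot and the scene stay as the last step left them, time stands still between calls to the robot, and variables do not carry over. Pictures are saved under pics/ and viewed, at most 10 in all, crops included, and the job is handed in when it is done.

Besides the shell and the picture viewer there is one more tool, called after ">>>" as name(argument=value, ...), one argument or row to a line, values as JSON. drive_tool: Moves the arm, as the interface text tells. Its arguments: {"type":"object","properties":{"motion":{"type":"array","items":{"type":"array","items":{"type":"array","items":{"type":"number"}}}},"squeeze":{"type":"number"}},"required":["motion"]}

```bash
mkdir -p pics; ls; python3 - <<'E'
from station import manip
import cv2
for n in("top","scene"):
    im=manip.snapshot(n); cv2.imwrite(f"pics/{n}0.png",im[:,:,::-1]); print(n,manip.camera_model(n))
s=manip.sense(); print(s)
E
```

```text
pics
top {'fov_y': 54.90748742660868, 'cx': 324.79201532103485, 'cy': 200.16763689391044, 'origin': array([ 0.40550069, -0.03128357,  1.43242844]), 'orientation': array([-0.03743272,  0.04155778,  0.71447134, -0.69742558])}
scene {'fov_y': 53.45864146847098, 'cx': 316.91910645114564, 'cy': 184.5468907094159, 'origin': array([ 1.20236389, -0.4276194 ,  0.94939698]), 'orientation': array([0.30359976, 0.18275955, 0.46060608, 0.81379861])}
{'t': 0.1, 'q': array([-1.41549038e+00,  5.28379080e-01,  1.43375329e+00, -6.81708657e-06,
        1.18141342e+00, -1.78532702e-01]), 'qd': array([-0.00203615, -0.00173563, -0.00093324,  0.00128903,  0.00125963,
       -0.00146689]), 'tau': array([ 5.18100421e-05, -4.43304491e+01, -1.78585482e+01, -2.83313293e-04,
        3.86494357e-03,  3.86480778e-06]), 'tcp_pos': array([ 0.2047019 , -0.58985408,  0.23043451]), 'tool_rot': array([ 9.86100599e-01,  1.66146485e-01,  8.18906165e-06, -9.76536907e-04]), 'force': array([-1.23919334, -0.10656416,  0.03798732]), 'ft_torque': array([-0.02334517,  0.00104736, -0.00120857]), 'gripper_force': 0.0, 'finger_gap': 0.9992274827444291}
```

View pics/top0.png

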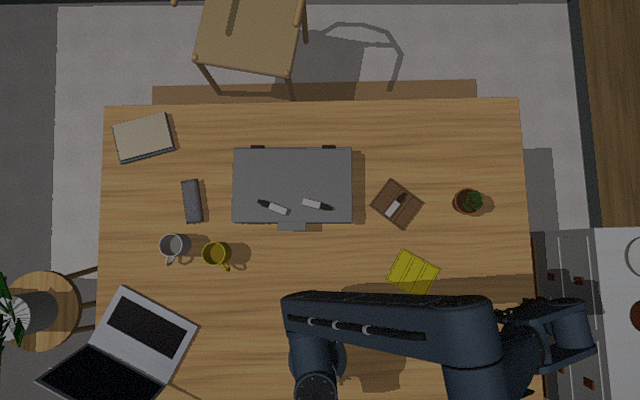

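View pics/scene0.png

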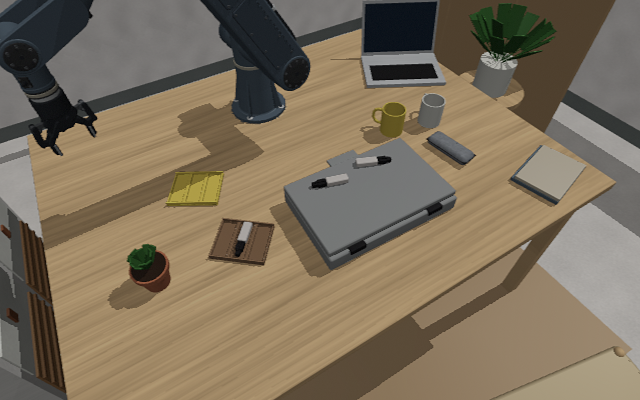

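The top view shows two tray shapes: brown at (397,204) and yellow at (413,272). The brown one is meant, and it holds a pen. The mugs are white at (172,245) and yellow at (215,255). The lid pens are at (274,208) and (318,204). The scene view shows the brown tray at (242,241) and the pens at (330,181) and (373,161). Next I'll enlarge to confirm.

```bash
python3 - <<'E'
import cv2,numpy as np
a=cv2.imread("pics/top0.png")[185:235,225:425]
b=cv2.imread("pics/scene0.png")[145:270,200:400]
f=lambda i:cv2.convertScaleAbs(cv2.resize(i,None,fx=4,fy=4,interpolation=cv2.INTER_CUBIC),alpha=1.3)
g=np.vstack([f(a)[:, :],f(b)[:400]])
cv2.imwrite("pics/crop0.png",g);print(g.shape)
E
```

```text
(600, 800, 3)
```

View pics/crop0.png

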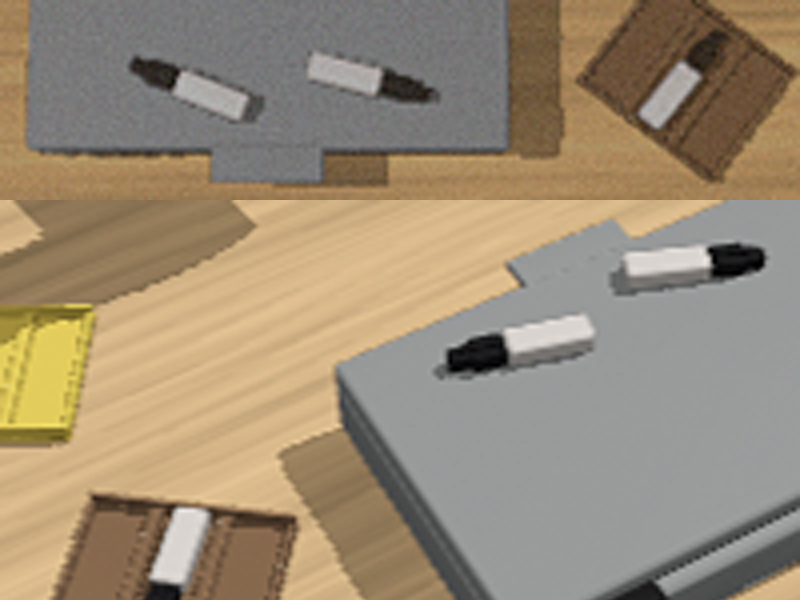

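The crop confirms the brown tray (corners at 580,80 / 717,182 / 796,72 in the crop). Its pen's cap tip is at (722,38), pointing up-right. The left lid pen has its barrel at (212,95) and cap tip at (133,66). The right lid pen has its barrel at (346,73) and cap tip at (437,97).

```bash
cat > h.py <<'E'
import numpy as np
from scipy.spatial.transform import Rotation as R
from station import manip
def ray(cam,px,z):
    """pixel(s) -> world point(s) on the plane of height z"""
    px=np.atleast_2d(px).astype(float); f=200/np.tan(np.radians(cam["fov_y"]/2))
    d=np.c_[(px[:,0]-cam["cx"])/f,-(px[:,1]-cam["cy"])/f,-np.ones(len(px))]
    d=R.from_quat(cam["orientation"]).apply(d); o=np.asarray(cam["origin"])
    return o+d*((z-o[2])/d[:,2])[:,None]
def proj(cam,p):
    f=200/np.tan(np.radians(cam["fov_y"]/2))
    c=R.from_quat(cam["orientation"]).inv().apply(np.atleast_2d(p)-cam["origin"])
    return np.c_[cam["cx"]+f*c[:,0]/-c[:,2],cam["cy"]-f*c[:,1]/-c[:,2]]
def pose(): 
    s=manip.sense(); return s["tcp_pos"],R.from_quat(s["tool_rot"]),s
def to(target,yawdir=None):
    """units to move: shift in tool axes/30mm, yaw so tool y is along world angle yawdir (deg, mod 180)"""
    p,r,s=pose(); d=r.inv().apply(np.array(target)-p)/.03; out=[d.round(3)]
    if yawdir is not None:
        a=np.radians(yawdir); v=r.inv().apply([np.cos(a),np.sin(a),0])
        y=np.degrees(np.arctan2(-v[0],v[1])); out+=[((y+90)%180-90)/8]
    return out
E
python3 - <<'E'
from h import *
np.set_printoptions(precision=4,suppress=True)
c=manip.camera_model("top"); t=lambda u:np.array(u)/4+[225,185]
q=manip.camera_model("scene"); sc=lambda u:(np.array(u)-[0,200])/4+[200,145]
def P(n,a,z,cam=c,f=t): print(n,ray(cam,f(a),z)[:,:2].tolist() if 0 else ray(cam,f(a),z)[:,:2])
P("L barrel ctr,ends,tip",[[212,95],[178,80],[246,108],[133,66]],.092)
P("R barrel ctr,ends,tip",[[346,73],[310,66],[381,82],[437,97]],.092)
P("tray L,B,R",[[580,80],[717,182],[796,72]],.014)
P("C",[[670,95],[722,38]],.02)
P("tab",[[212,182],[322,182]],.075)
P("lid fl fr",[[27,150],[507,150]],.075)
P("R scene: ctr top, tip",[[550,335],[450,358]],.092,q,sc)
P("L scene: ctr top, tip",[[667,262],[763,258]],.092,q,sc)
E
```

```text
L barrel ctr,ends,tip [[0.5296 0.1232]
 [0.5435 0.1527]
 [0.5175 0.0937]
 [0.5567 0.192 ]]
R barrel ctr,ends,tip [[ 0.5461  0.0058]
 [ 0.553   0.0372]
 [ 0.5375 -0.0246]
 [ 0.5231 -0.0732]]
tray L,B,R [[ 0.5426 -0.2085]
 [ 0.4454 -0.331 ]
 [ 0.5452 -0.4091]]
C [[ 0.5261 -0.2902]
 [ 0.5779 -0.3407]]
tab [[0.4544 0.126 ]
 [0.4521 0.0294]]
lid fl fr [[ 0.4865  0.2884]
 [ 0.4762 -0.1342]]
R scene: ctr top, tip [[ 0.5535  0.0081]
 [ 0.5348 -0.0654]]
L scene: ctr top, tip [[0.5367 0.1241]
 [0.5713 0.1885]]
```

```bash
python3 - <<'E'
from h import *
print(to([.50,.06,.30],-14))
c=manip.camera_model("wrist");p,r,s=pose();print(r.inv().apply(c["origin"]-p),(r.inv()*R.from_quat(c["orientation"])).as_quat(),c["fov_y"])
E
```

```text
[array([ 16.399, -17.245,  -2.28 ]), np.float64(-7.109043131580308)]
[ 0.07146623 -0.00035289 -0.1415771 ] [-0.69967049 -0.70025376 -0.10016293 -0.10036567] 66.1599126445445
```

>>> drive_tool(
  motion=[
    [[60, 8.2, -8.6, -2.3, -3.5], [60, 8.2, -8.6, -2.3, -3.5], [60, 16.4, -17.2, -2.3, -7.1], [60, 16.4, -17.2, -2.3, -7.1], [60, 16.4, -17.2, -2.3, -7.1], [60, 16.4, -17.2, -2.3, -7.1], [60, 16.4, -17.2, -2.3, -7.1], [60, 16.4, -17.2, -2.3, -7.1], [60, 16.4, -17.2, -2.3, -7.1], [60, 16.4, -17.2, -2.3, -7.1]],
  ],
  squeeze=30,
)

```text
t: 1.1
tcp_pos: [0.4112, -0.1364, 0.2828]
tool_rot: [0.789, 0.615, 0.0, -0.0]
force: [0.8, -1.2, 0.1]
finger_gap: 0.704
gripper_force: 0.0
```

```bash
python3 - <<'E'
from h import *
print(pose()[0],to([.50,.06,.30],-14))
E
```

```text
[ 0.41118249 -0.13637101  0.28281709] [array([ 7.07 ,  1.276, -0.572]), np.float64(-0.012836762463539486)]
```

>>> drive_tool(
  motion=[
    [[60, 7, 1.3, -0.6, 0], [60, 7, 1.3, -0.6, 0], [60, 7, 1.3, -0.6, 0], [60, 7, 1.3, -0.6, 0], [60, 7, 1.3, -0.6, 0], [60, 7, 1.3, -0.6, 0], [60, 7, 1.3, -0.6, 0]],
  ],
)

```text
t: 1.8
tcp_pos: [0.499, 0.0553, 0.3002]
tool_rot: [0.788, 0.615, -0.001, -0.0]
force: [0.6, 0.1, -0.1]
finger_gap: 0.702
gripper_force: 0.0
```

```bash
python3 - <<'E'
from h import *
import cv2,pickle
c=manip.camera_model("wrist"); im=manip.snapshot("wrist"); pickle.dump(c,open("w1.pkl","wb"))
cv2.imwrite("pics/w1.png",cv2.resize(im[:,:,::-1],(800,500),interpolation=cv2.INTER_CUBIC)); print(pose()[0],c)
E
```

```text
[0.49895862 0.05477717 0.30021635] {'fov_y': 66.1599126445445, 'cx': 328.6711116220704, 'cy': 196.60775506382535, 'origin': array([0.51657402, 0.12503531, 0.4416949 ]), 'orientation': array([-0.14143853,  0.01803709, -0.12132016,  0.98231931])}
```

View pics/w1.png

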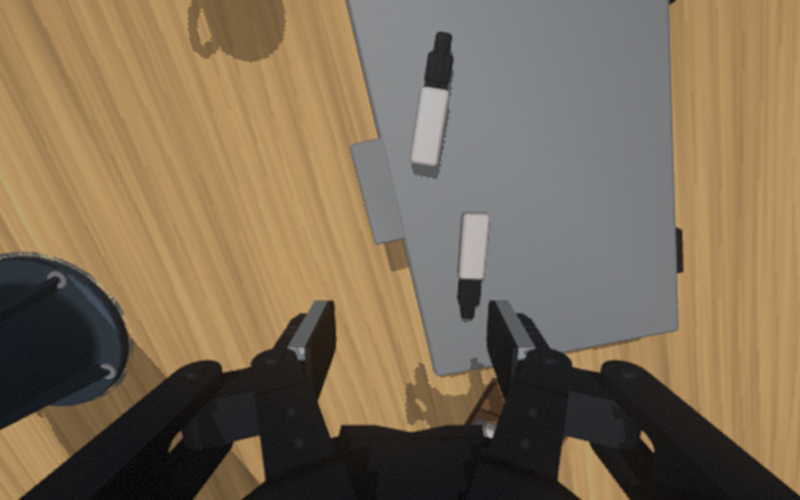

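The wrist view shows the right pen's barrel top at corners (463,212) to (485,280) with its tip at (467,318). The left pen's barrel top is (421,87) to (438,166) with its tip at (443,33). The tab's front edge runs from (351,146) to (376,243).

```bash
python3 - <<'E'
from h import *
import pickle
np.set_printoptions(precision=4,suppress=True)
c=pickle.load(open("w1.pkl","rb"))
for n,pl,cp,tip in(("R",[[463,212],[489,213]],[[485,280],[459,278]],[467,318]),("L",[[412,163],[438,166]],[[421,87],[448,88]],[443,33])):
    a=ray(c,np.array(pl)/1.25,.093).mean(0);b=ray(c,np.array(cp)/1.25,.093).mean(0);t=ray(c,np.array(tip)/1.25,.084)[0]
    d=t-a;d[2]=0; L=np.linalg.norm(d);d/=L
    w=ray(c,np.array(pl)/1.25,.093)
    print(n,"plain",a,"capside",b,"tip",t,"len",L,np.linalg.norm(b-a),"w",np.linalg.norm(w[1]-w[0]),"ang",np.degrees(np.arctan2(d[1],d[0])),"grasp",(a+d*.043),(b-d*.023))
tab=ray(c,np.array([[351,146],[376,243]])/1.25,.075);print("tab",tab,tab.mean(0))
print(ray(c,np.array([[437,375],[677,329]])/1.25,.075))
print(to([.546,0,.2]))
E
```

```text
R plain [0.5574 0.042  0.093 ] capside [ 0.5407 -0.0215  0.093 ] tip [ 0.5277 -0.0661  0.084 ] len 0.11211728066268672 0.06568268668588462 w 0.02406511765584035 ang -105.33264304085009 grasp [0.546  0.0006 0.093 ] [0.5468 0.0007 0.093 ]
L plain [0.5219 0.0958 0.093 ] capside [0.5445 0.1559 0.093 ] tip [0.5617 0.1962 0.084 ] len 0.10801322252595454 0.06423422636477774 w 0.02335276286639846 ang 68.34765433547027 grasp [0.5377 0.1358 0.093 ] [0.536  0.1345 0.093 ]
tab [[0.4596 0.1273 0.075 ]
 [0.457  0.0317 0.075 ]] [0.4583 0.0795 0.075 ]
[[ 0.4817 -0.131   0.075 ]
 [ 0.7419 -0.1377  0.075 ]]
[array([-1.385,  1.972,  3.339])]
```

```bash
python3 - <<'E'
from h import *
print(to([.5463,.0007,.082],-15.2))
E
```

```text
[array([-1.356,  1.982,  7.272]), np.float64(0.13433049703308342)]
```

>>> drive_tool(
  motion=[
    [[45, -1.36, 1.98, 2, 0.13], [45, -1.36, 1.98, 5, 0.13], [45, -1.36, 1.98, 5, 0.13], [45, -1.36, 1.98, 6, 0.13], [45, -1.36, 1.98, 6.6, 0.13], [45, -1.36, 1.98, 7, 0.13], [45, -1.36, 1.98, 7.15, 0.13], [45, -1.36, 1.98, 7.27, 0.13], [45, -1.36, 1.98, 7.27, 0.13], [45, -1.36, 1.98, 7.27, 0.13]],
  ],
)

```text
t: 2.85
tcp_pos: [0.5483, 0.0017, 0.084]
tool_rot: [0.794, 0.608, 0.001, 0.001]
force: [-0.0, 0.2, -0.4]
finger_gap: 0.523
gripper_force: 0.0
```

```bash
python3 - <<'E'
from h import *
print(pose()[0],to([.5463,.0007,.082],-15.2))
E
```

```text
[0.54833928 0.0017003  0.08396056] [array([-0.05 , -0.057,  0.065]), np.float64(0.01220801518297776)]
```

>>> drive_tool(
  motion=[
    [[45, -0.05, -0.05, 0.06, 0], [10, -0.05, -0.05, 0.06, 0], [10, -0.05, -0.05, 0.06, 0], [10, -0.05, -0.05, 0.06, 0], [10, -0.05, -0.05, 0.06, 0], [10, -0.05, -0.05, 0.06, 0]],
  ],
  squeeze=30,
)

```text
t: 3.45
tcp_pos: [0.5458, 0.0008, 0.0814]
tool_rot: [0.794, 0.608, 0.0, 0.0]
force: [-1.8, 0.1, 6.2]
finger_gap: 0.294
gripper_force: 31.9
```

>>> drive_tool(
  motion=[
    [[10, 0, 0, -0.5, 0], [10, 0, 0, -1.5, 0], [10, 0, 0, -3, 0], [10, 0, 0, -4, 0], [10, 0, 0, -4, 0]],
  ],
)

```text
t: 3.95
tcp_pos: [0.5488, 0.0003, 0.2051]
tool_rot: [0.794, 0.608, 0.003, 0.004]
force: [-0.2, -0.3, -0.1]
finger_gap: 0.297
gripper_force: 31.2
```

```bash
python3 - <<'E'
from h import *
p=pose();print(p[0],p[2]["finger_gap"]*85.4,p[2]["gripper_force"],to([.50,-.24,.24],52))
E
```

```text
[5.48828164e-01 2.70665195e-04 2.05115689e-01] 25.394905273593093 31.217352747917175 [array([-8.156,  0.526, -1.163]), np.float64(-8.387017959095498)]
```

```bash
python3 - <<'E'
from h import *
print(to([.60,-.352,.24],52))
E
```

```text
[array([-10.892,   4.716,  -1.122]), np.float64(-8.387017959095498)]
```

>>> drive_tool(
  motion=[
    [[10, -10.9, 4.7, -1.1, -8.4], [10, -10.9, 4.7, -1.1, -8.4], [10, -10.9, 4.7, -1.1, -8.4], [10, -10.9, 4.7, -1.1, -8.4], [10, -10.9, 4.7, -1.1, -8.4], [10, -10.9, 4.7, -1.1, -8.4], [10, -10.9, 4.7, -1.1, -8.4], [10, -10.9, 4.7, -1.1, -8.4], [10, -10.9, 4.7, -1.1, -8.4], [10, -10.9, 4.7, -1.1, -8.4]],
  ],
)

```text
t: 4.95
tcp_pos: [0.5956, -0.3506, 0.2319]
tool_rot: [0.326, 0.945, 0.001, -0.002]
force: [0.6, 0.9, -0.0]
finger_gap: 0.291
gripper_force: 31.2
```

```bash
python3 - <<'E'
from h import *
import cv2,pickle
manip.snapshot("wrist");manip.snapshot("wrist")
c=manip.camera_model("wrist"); im=manip.snapshot("wrist"); pickle.dump(c,open("w2.pkl","wb"))
cv2.imwrite("pics/w2.png",cv2.resize(im[:,:,::-1],(800,500),interpolation=cv2.INTER_CUBIC)); print(pose()[0],to([.576,-.268,.24],52))
E
```

```text
[ 0.59628231 -0.34946721  0.23314732] [array([ 2.202,  1.728, -0.223]), np.float64(0.012655619895578951)]
```

View pics/w2.png

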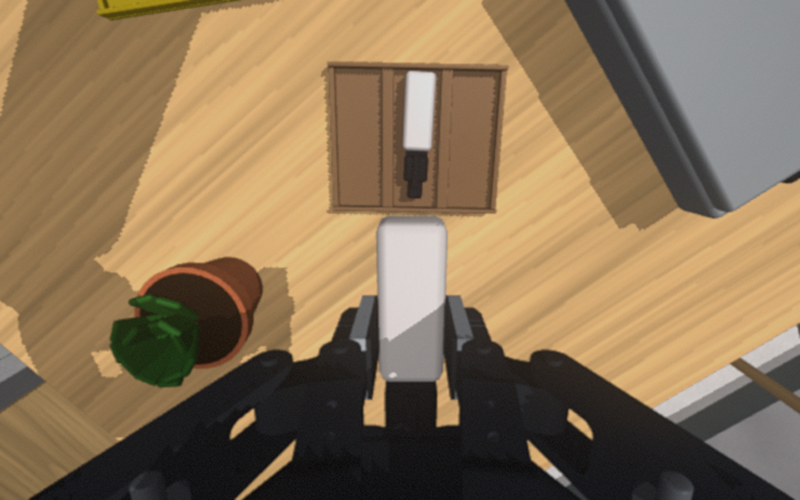

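The wrist view shows the brown tray with corners at (329,64), (506,67), (495,212) and (331,210). Marker C's cap points down in the image, and so does the held pen's cap.

```bash
python3 - <<'E'
from h import *
import pickle
np.set_printoptions(precision=4,suppress=True)
c=pickle.load(open("w2.pkl","rb"))
w=ray(c,np.array([[329,64],[506,67],[495,212],[331,210]])/1.25,.016)
print(w); e=lambda i,j:(np.linalg.norm(w[j]-w[i]),np.degrees(np.arctan2(*(w[j]-w[i])[1::-1])))
print(e(0,1),e(3,2),e(0,3),e(1,2),w.mean(0))
m=ray(c,np.array([[419,71],[416,197]])/1.25,.018);print("C",m,np.degrees(np.arctan2(*(m[1]-m[0])[1::-1])))
# held pen: plain end edge, barrel top z ~ tcp+.011 
p,r,s=pose()
h=ray(c,np.array([[381,218],[444,218],[440,381],[384,381]])/1.25,p[2]+.011);print("held",h,h[:2].mean(0)-p,p)
ax=h[2:].mean(0)-h[:2].mean(0);print(np.degrees(np.arctan2(ax[1],ax[0])),np.linalg.norm(ax), r.inv().apply(h[:2].mean(0)-p))
E
```

```text
[[ 0.4514 -0.3249  0.016 ]
 [ 0.5465 -0.2069  0.016 ]
 [ 0.6449 -0.2859  0.016 ]
 [ 0.5477 -0.4073  0.016 ]]
(np.float64(0.15155998554153882), np.float64(51.12847502898329)) (np.float64(0.15545881455534205), np.float64(51.29805118262873)) (np.float64(0.12670031509179677), np.float64(-40.531159313149566)) (np.float64(0.12618726811913847), np.float64(-38.76770583812544)) [ 0.5476 -0.3063  0.016 ]
C [[ 0.5033 -0.2678  0.018 ]
 [ 0.5872 -0.3361  0.018 ]] -39.130520854255295
held [[ 0.5556 -0.3307  0.2441]
 [ 0.569  -0.3135  0.2441]
 [ 0.6206 -0.3539  0.2441]
 [ 0.607  -0.3712  0.2441]] [-0.034   0.0273  0.011 ] [ 0.5963 -0.3495  0.2331]
-38.0900901205006 0.06550175405742627 [ 0.0436  0.0007 -0.0109]
```

```bash
python3 - <<'E'
from h import *
print(to([.5708,-.2592,.05],51),to([.5708,-.2592,.013],51))
E
```

```text
[array([2.505, 1.85 , 6.111]), np.float64(0.1376553109834937)] [array([2.502, 1.85 , 7.345]), np.float64(0.1376553109834937)]
```

>>> drive_tool(
  motion=[
    [[10, 2.5, 1.85, 0, 0.14], [10, 2.5, 1.85, 0, 0.14], [10, 2.5, 1.85, 0, 0.14], [10, 2.5, 1.85, 2, 0.14], [10, 2.5, 1.85, 4, 0.14], [10, 2.5, 1.85, 5.5, 0.14], [10, 2.5, 1.85, 6, 0.14], [10, 2.5, 1.85, 6, 0.14], [10, 2.5, 1.85, 6, 0.14]],
  ],
)

```text
t: 6.0
tcp_pos: [0.572, -0.2615, 0.0542]
tool_rot: [0.334, 0.943, -0.0, 0.0]
force: [-0.3, 1.1, -0.1]
finger_gap: 0.294
gripper_force: 31.2
```

```bash
python3 - <<'E'
from h import *
print(pose()[0],to([.5708,-.2592,.013],51))
E
```

```text
[ 0.57198142 -0.26146395  0.05418688] [array([0.078, 0.034, 1.373]), np.float64(-0.00036291154978762563)]
```

>>> drive_tool(
  motion=[
    [[10, 0.08, 0.03, 0.5, 0], [10, 0.08, 0.03, 0.9, 0], [10, 0.08, 0.03, 1.2, 0], [10, 0.08, 0.03, 1.3, 0], [10, 0.08, 0.03, 1.37, 0], [10, 0.08, 0.03, 1.37, 0], [10, 0.08, 0.03, 1.37, 0]],
  ],
)

```text
t: 6.7
tcp_pos: [0.5704, -0.2599, 0.0131]
tool_rot: [0.334, 0.943, -0.0, 0.0]
force: [0.9, 0.6, -0.9]
finger_gap: 0.293
gripper_force: 31.2
```

```bash
python3 - <<'E'
from h import *
print(pose()[0],pose()[2]["force"],to([.5708,-.2592,.013],51))
E
```

```text
[ 0.57044652 -0.259867    0.0131282 ] [ 0.85011621  0.64844159 -0.91082771] [array([0.005, 0.025, 0.004]), np.float64(-0.004680955141438403)]
```

Lower by 1 mm, open to 35 mm, then retreat up.

>>> drive_tool(
  motion=[
    [[10, 0, 0, 0.03, 0], [35, 0, 0, 0.03, 0], [35, 0, 0, 0.03, 0], [35, 0, 0, 0.03, 0], [35, 0, 0, -0.5, 0], [35, 0, 0, -1.5, 0], [35, 0, 0, -3, 0], [35, 0, 0, -4.5, 0], [35, 0, 0, -6, 0], [35, 0, 0, -6, 0]],
  ],
)

```text
t: 7.7
tcp_pos: [0.5742, -0.2622, 0.2016]
tool_rot: [0.334, 0.943, -0.002, 0.008]
force: [1.5, 0.2, 0.8]
finger_gap: 0.409
gripper_force: 0.0
```

```bash
python3 - <<'E'
from h import *
print(pose()[0],pose()[2]["finger_gap"],to([.5365,.135,.19],-22), to([.5365,.135,.082],-22))
E
```

```text
[ 0.57423224 -0.26218862  0.20159438] 0.40851909924154717 [array([9.318, 9.494, 0.246]), np.float64(9.12208958703009)] [array([9.377, 9.489, 3.845]), np.float64(9.12208958703009)]
```

>>> drive_tool(
  motion=[
    [[45, 9.3, 9.5, 0.2, 9.12], [45, 9.3, 9.5, 0.2, 9.12], [45, 9.3, 9.5, 0.2, 9.12], [45, 9.3, 9.5, 0.2, 9.12], [45, 9.3, 9.5, 0.2, 9.12], [45, 9.3, 9.5, 0.2, 9.12], [45, 9.3, 9.5, 0.2, 9.12], [45, 9.3, 9.5, 0.2, 9.12], [45, 9.3, 9.5, 0.2, 9.12], [45, 9.3, 9.5, 0.2, 9.12]],
  ],
)

```text
t: 8.7
tcp_pos: [0.5318, 0.1403, 0.1871]
tool_rot: [0.828, 0.561, 0.0, -0.0]
force: [-0.2, -1.0, -0.2]
finger_gap: 0.527
gripper_force: 0.0
```

```bash
python3 - <<'E'
from h import *
manip.snapshot("wrist");manip.snapshot("wrist")
print(pose()[0],to([.5365,.135,.082],-22))
E
```

```text
[0.53279642 0.13748009 0.18705386] [array([-0.03 ,  0.143,  3.502]), np.float64(0.02610428530500819)]
```

>>> drive_tool(
  motion=[
    [[45, -0.03, 0.14, 1, 0.03], [45, -0.03, 0.14, 2, 0.03], [45, -0.03, 0.14, 2.8, 0.03], [45, -0.03, 0.14, 3.2, 0.03], [45, -0.03, 0.14, 3.4, 0.03], [45, -0.03, 0.14, 3.5, 0.03], [45, -0.03, 0.14, 3.5, 0.03], [45, -0.03, 0.14, 3.5, 0.03]],
  ],
)

```text
t: 9.6
tcp_pos: [0.5373, 0.135, 0.0827]
tool_rot: [0.83, 0.558, 0.001, 0.001]
force: [0.3, 0.3, 0.4]
finger_gap: 0.528
gripper_force: 0.0
```

```bash
python3 - <<'E'
from h import *
print(pose()[0],pose()[2]["force"],to([.5365,.135,.082],-22))
E
```

```text
[0.53729406 0.13498927 0.08267818] [0.33350876 0.34922259 0.36156587] [array([-0.01 , -0.025,  0.023]), np.float64(-0.028547410261479556)]
```

>>> drive_tool(
  motion=[
    [[45, 0, 0, 0.02, 0], [10, 0, 0, 0.02, 0], [10, 0, 0, 0.02, 0], [10, 0, 0, 0.02, 0], [10, 0, 0, 0.02, 0], [10, 0, 0, 0.02, 0]],
  ],
  squeeze=30,
)

```text
t: 10.2
tcp_pos: [0.5369, 0.1352, 0.0818]
tool_rot: [0.83, 0.558, 0.0, 0.0]
force: [-1.7, -0.0, 5.4]
finger_gap: 0.293
gripper_force: 31.6
```

>>> drive_tool(
  motion=[
    [[10, 0, 0, -0.5, 0], [10, 0, 0, -1.5, 0], [10, 0, 0, -3, 0], [10, 0, 0, -4, 0], [10, 0, 0, -4, 0]],
  ],
)

```text
t: 10.7
tcp_pos: [0.5395, 0.1353, 0.2054]
tool_rot: [0.83, 0.558, 0.004, 0.003]
force: [0.4, 0.1, -0.7]
finger_gap: 0.29
gripper_force: 30.9
```

```bash
python3 - <<'E'
from h import *
p=pose();print(p[0],p[2]["q"],to([.50,-.16,.24]),to([.50,-.335,.24],51))
E
```

```text
[0.53950424 0.13531979 0.20541062] [ 4.48438887e-02  4.64330328e-01  1.64141463e+00 -6.34676476e-06
  1.02608060e+00  4.32627248e-01] [array([-9.606,  2.514, -1.17 ])] [array([-15.006,   4.719,  -1.173]), np.float64(-9.152439928870747)]
```

```bash
python3 - <<'E'
from h import *
print(to([.492,-.262,.24],51))
E
```

```text
[array([-12.855,   3.552,  -1.174]), np.float64(-9.152439928870747)]
```

>>> drive_tool(
  motion=[
    [[10, -12.9, 3.6, -1.2, 13.35], [10, -12.9, 3.6, -1.2, 13.35], [10, -12.9, 3.6, -1.2, 13.35], [10, -12.9, 3.6, -1.2, 13.35], [10, -12.9, 3.6, -1.2, 13.35], [10, -12.9, 3.6, -1.2, 13.35], [10, -12.9, 3.6, -1.2, 13.35], [10, -12.9, 3.6, -1.2, 13.35], [10, -12.9, 3.6, -1.2, 13.35], [10, -12.9, 3.6, -1.2, 13.35]],
  ],
)

```text
t: 11.7
tcp_pos: [0.489, -0.2661, 0.2356]
tool_rot: [0.987, -0.163, -0.001, -0.0]
force: [-0.2, 0.6, -0.7]
finger_gap: 0.29
gripper_force: 30.9
```

```bash
python3 - <<'E'
from h import *
print(pose()[0],to([.492,-.262,.24],51))
E
```

```text
[ 0.48895751 -0.26611296  0.23557058] [array([ 0.052, -0.163, -0.148]), np.float64(2.5307579086208776)]
```

>>> drive_tool(
  motion=[
    [[10, 0, 0, 0, 2.53], [10, 0, 0, 0, 2.53], [10, 0, 0, 0, 2.53], [10, 0, 0, 0, 2.53], [10, 0, 0, 0, 2.53]],
  ],
)

```text
t: 12.2
tcp_pos: [0.4896, -0.2636, 0.2361]
tool_rot: [0.945, -0.328, -0.001, -0.0]
force: [0.6, -0.3, -1.0]
finger_gap: 0.294
gripper_force: 30.9
```

```bash
python3 - <<'E'
from h import *
import cv2,pickle
c=manip.camera_model("wrist"); im=manip.snapshot("wrist"); pickle.dump(c,open("w3.pkl","wb"))
cv2.imwrite("pics/w3.png",cv2.resize(im[:,:,::-1],(800,500),interpolation=cv2.INTER_CUBIC)); print(pose()[0])
E
```

```text
[ 0.48968319 -0.26371816  0.23631274]
```

View pics/w3.png

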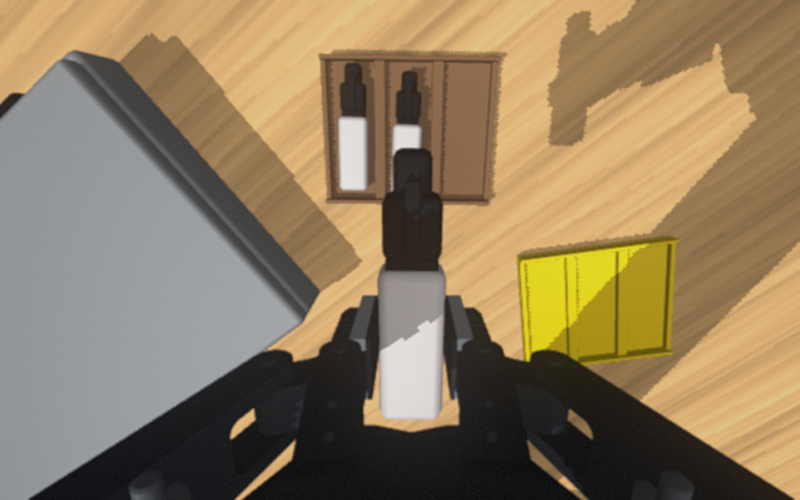

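The first pen lies in the left slot, tip at (353,64) and plain end at (353,190). The tray corners are at (320,55), (500,53), (488,201) and (328,201), and the right slot is free around (466,128). The held pen's cap points up in the image, the same way as the other two.

```bash
python3 - <<'E'
from h import *
import pickle
np.set_printoptions(precision=4,suppress=True)
c=pickle.load(open("w3.pkl","rb"));p,r,s=pose()
w=ray(c,np.array([[320,55],[500,53],[488,201],[328,201]])/1.25,.016);print(w,w.mean(0))
cen=np.array([.5470,-.3068,0]);a=np.radians(-39);X=np.array([np.cos(a),np.sin(a),0]);Y=np.array([-X[1],X[0],0])
k=ray(c,np.array([[353,64],[353,190]])/1.25,.014);print("placed ends in tray",(k-cen)@X,(k-cen)@Y)
h=ray(c,np.array([[381,268],[444,268],[440,417],[382,417]])/1.25,p[2]+.011)
print((h-p)@X,(h-p)@Y,np.linalg.norm(h[0]-h[3]))
E
```

```text
[[ 0.6441 -0.2864  0.016 ]
 [ 0.5497 -0.4082  0.016 ]
 [ 0.4515 -0.3266  0.016 ]
 [ 0.5458 -0.2075  0.016 ]] [ 0.5478 -0.3072  0.016 ]
placed ends in tray [ 0.0562 -0.053 ] [0.0492 0.0527]
[ 0.0245  0.0247 -0.0396 -0.0399] [ 0.0113 -0.0114 -0.012   0.0116] 0.06434491302584831
```

```bash
python3 - <<'E'
from h import *
print(to([.5034,-.3383,.013],51))
E
```

```text
[array([1.913, 1.666, 7.441]), np.float64(0.08044348681326241)]
```

>>> drive_tool(
  motion=[
    [[10, 1.91, 1.67, 0, 0.08], [10, 1.91, 1.67, 0, 0.08], [10, 1.91, 1.67, 0, 0.08], [10, 1.91, 1.67, 2, 0.08], [10, 1.91, 1.67, 4, 0.08], [10, 1.91, 1.67, 5.5, 0.08], [10, 1.91, 1.67, 6.1, 0.08], [10, 1.91, 1.67, 6.1, 0.08], [10, 1.91, 1.67, 6.1, 0.08]],
  ],
)

```text
t: 13.15
tcp_pos: [0.5038, -0.3383, 0.0541]
tool_rot: [0.943, -0.334, -0.001, -0.0]
force: [0.7, -0.1, 0.8]
finger_gap: 0.291
gripper_force: 30.9
```

```bash
python3 - <<'E'
from h import *
print(pose()[0],to([.5034,-.3383,.013],51))
E
```

```text
[ 0.50376376 -0.33828587  0.05414099] [array([-0.007,  0.008,  1.371]), np.float64(-0.002649770874427304)]
```

>>> drive_tool(
  motion=[
    [[10, 0, 0, 0.5, 0], [10, 0, 0, 0.9, 0], [10, 0, 0, 1.2, 0], [10, 0, 0, 1.3, 0], [10, 0, 0, 1.37, 0], [10, 0, 0, 1.37, 0], [10, 0, 0, 1.4, 0]],
  ],
)

```text
t: 13.85
tcp_pos: [0.5041, -0.3392, 0.0125]
tool_rot: [0.942, -0.334, 0.0, 0.0]
force: [0.4, -0.4, 0.2]
finger_gap: 0.293
gripper_force: 30.9
```

>>> drive_tool(
  motion=[
    [[35, 0, 0, 0, 0], [35, 0, 0, 0, 0], [35, 0, 0, 0, 0], [35, 0, 0, -0.5, 0], [35, 0, 0, -1.5, 0], [35, 0, 0, -3, 0], [35, 0, 0, -4.5, 0], [35, 0, 0, -6, 0], [35, 0, 0, -6, 0], [35, 0, 0, -6, 0]],
  ],
)

```text
t: 14.85
tcp_pos: [0.5043, -0.3393, 0.1947]
tool_rot: [0.942, -0.334, 0.002, 0.001]
force: [-0.2, 0.5, -0.7]
finger_gap: 0.41
gripper_force: 0.0
```

```bash
python3 - <<'E'
from h import *
np.set_printoptions(precision=4,suppress=True)
import cv2
p,r,s=pose(); print(p,s["q"],s["force"])
im=manip.snapshot("scene"); cv2.imwrite("pics/s2.png",cv2.resize(im[145:280,150:350,::-1],None,fx=4,fy=4,interpolation=cv2.INTER_CUBIC))
E
```

```text
[ 0.5043 -0.3393  0.1947] [-0.7759  0.5452  1.5174 -0.      1.0746  1.4765] [-0.2301  0.5458 -0.7219]
```

View pics/s2.png

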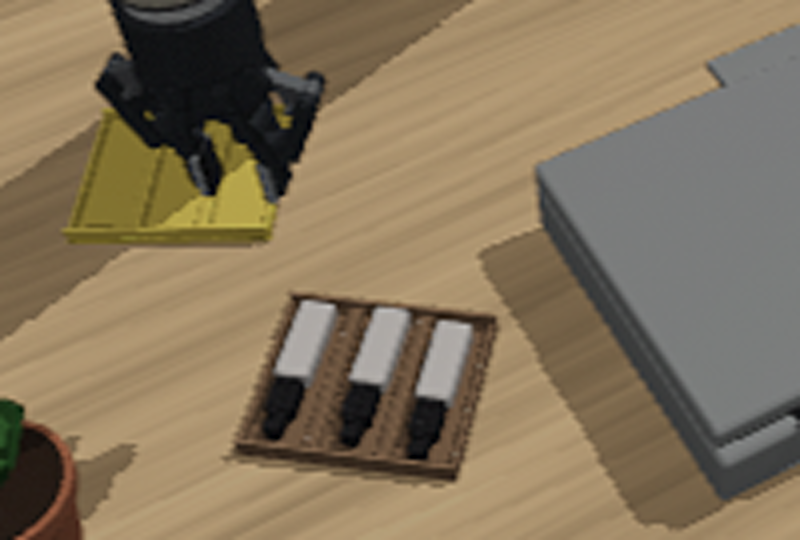

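All three pens lie flat in the tray with their caps towards the same end (bottom of the crop), and the lid is still shut. The tool stays vertical, so a finger can't hook under the tab. I'll press the fingers' side faces on the tab's front edge and lift by friction along the lid's arc. As the lid opens, the horizontal push itself carries it.

```bash
python3 - <<'E'
from h import *
print(to([.415,.0795,.17],88.5))
E
```

```text
[array([-11.07 ,  -8.962,   0.757]), np.float64(-4.694529109422856)]
```

>>> drive_tool(
  motion=[
    [[35, -11.07, -8.96, 0.6, -4.7], [35, -11.07, -8.96, 0.6, -4.7], [35, -11.07, -8.96, 0.6, -4.7], [35, -11.07, -8.96, 0.6, -4.7], [35, -11.07, -8.96, 0.6, -4.7], [35, -11.07, -8.96, 0.6, -4.7], [35, -11.07, -8.96, 0.6, -4.7], [35, -11.07, -8.96, 0.6, -4.7], [35, -11.07, -8.96, 0.6, -4.7], [35, -11.07, -8.96, 0.6, -4.7]],
  ],
)

```text
t: 15.9
tcp_pos: [0.4117, 0.0821, 0.1727]
tool_rot: [1.0, -0.01, -0.003, -0.0]
force: [-0.3, 0.6, 0.3]
finger_gap: 0.407
gripper_force: 0.0
```

>>> drive_tool(
  motion=[
    [[35, 0, 0, 0, 0], [35, 0, 0, 0, 0], [35, 0, 0, 0, 0]],
  ],
)

```text
t: 16.2
tcp_pos: [0.4157, 0.078, 0.1739]
tool_rot: [1.0, -0.014, -0.0, 0.0]
force: [0.1, 0.4, 0.3]
finger_gap: 0.409
gripper_force: 0.0
```

```bash
python3 - <<'E'
from h import *
p,r,s=pose();print(p,s["q"],s["force"],to([.415,.0795,.045],88.5))
E
```

```text
[0.41571544 0.07798545 0.17388675] [-7.99967144e-02  3.57986010e-01  1.98155722e+00 -2.04080982e-04
  8.02370404e-01  1.51842305e+00] [0.13453471 0.42313789 0.28156876] [array([-0.024, -0.05 ,  4.296]), np.float64(-0.0093224375419112)]
```

>>> drive_tool(
  motion=[
    [[35, 0, -0.05, 1.5, 0], [35, 0, -0.05, 3, 0], [35, 0, -0.05, 4, 0], [35, 0, -0.05, 4.3, 0], [35, 0, -0.05, 4.3, 0], [35, 0, -0.05, 4.3, 0]],
  ],
)

```text
t: 16.8
tcp_pos: [0.4162, 0.0801, 0.0459]
tool_rot: [1.0, -0.013, 0.001, 0.0]
force: [0.3, 0.4, 0.8]
finger_gap: 0.411
gripper_force: 0.0
```

>>> drive_tool(
  motion=[
    [[35, 0.5, 0, 0, 0], [35, 0.7, 0, 0, 0], [35, 0.8, 0, 0, 0], [35, 0.85, 0, 0, 0], [35, 0.9, 0, 0, 0], [35, 0.9, 0, 0, 0], [35, 0.9, 0, 0, 0]],
  ],
)

```text
t: 17.5
tcp_pos: [0.4419, 0.08, 0.0451]
tool_rot: [1.0, -0.013, -0.0, -0.0]
force: [-0.9, -0.3, -0.6]
finger_gap: 0.407
gripper_force: 0.0
```

Creep in until contact.

>>> drive_tool(
  motion=[
    [[35, 0.05, 0, 0, 0], [35, 0.1, 0, 0, 0], [35, 0.15, 0, 0, 0], [35, 0.15, 0, 0, 0], [35, 0.15, 0, 0, 0]],
  ],
)

```text
t: 18.0
tcp_pos: [0.4447, 0.0799, 0.045]
tool_rot: [1.0, -0.013, -0.002, -0.0]
force: [-6.3, -0.3, 3.3]
finger_gap: 0.411
gripper_force: 2.6
```

>>> drive_tool(
  motion=[
    [[35, 0.05, 0, 0, 0], [35, 0.07, 0, 0, 0], [35, 0.07, 0, 0, 0], [35, 0.07, 0, 0, 0]],
  ],
)

```text
t: 18.4
tcp_pos: [0.4446, 0.08, 0.0449]
tool_rot: [1.0, -0.013, -0.004, -0.0]
force: [-7.6, -0.8, 6.0]
finger_gap: 0.411
gripper_force: 4.1
```

>>> drive_tool(
  motion=[
    [[35, 0.1, 0, 0, 0], [35, 0.17, 0, 0, 0], [35, 0.17, 0, -0.1, 0], [35, 0.18, 0, -0.25, 0], [35, 0.2, 0, -0.4, 0], [35, 0.22, 0, -0.55, 0], [35, 0.24, 0, -0.7, 0], [35, 0.26, 0, -0.86, 0], [35, 0.26, 0, -0.86, 0]],
  ],
)

```text
t: 19.3
tcp_pos: [0.4465, 0.08, 0.0696]
tool_rot: [1.0, -0.012, -0.011, -0.0]
force: [-14.0, -2.2, -1.0]
finger_gap: 0.41
gripper_force: 6.9
```

```bash
python3 - <<'E'
from h import *
import cv2
print(pose()[2]["force"])
im=manip.snapshot("scene"); cv2.imwrite("pics/s3.png",cv2.resize(im[60:270,200:480,::-1],None,fx=2.8,fy=2.8,interpolation=cv2.INTER_CUBIC))
E
```

```text
[-13.95478724  -2.16102025  -1.03768144]
```

View pics/s3.png

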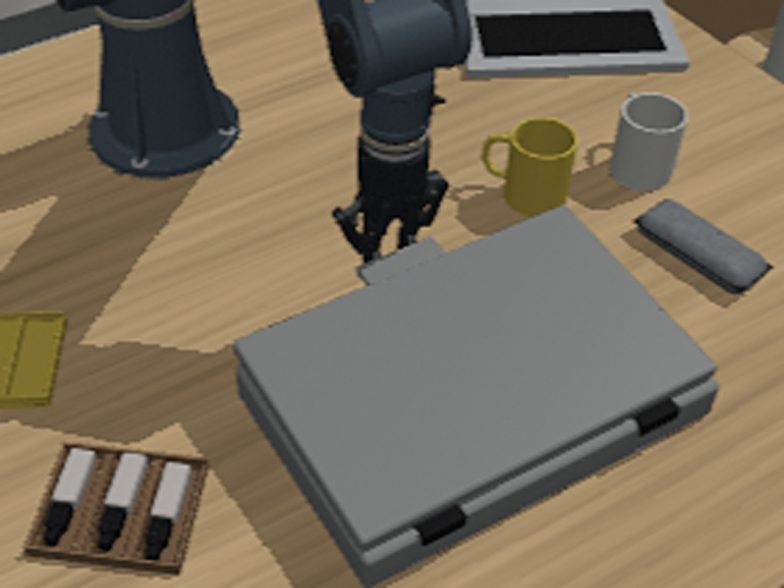

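The crop shows the lid slightly open (gap at its left corner, 240,375), with the fingers on the tab's front at (385,262). Friction holds, so I'll follow the arc to 20°.

>>> drive_tool(
  motion=[
    [[35, 0.03, 0, -0.22, 0], [35, 0.06, 0, -0.43, 0], [35, 0.1, 0, -0.64, 0], [35, 0.14, 0, -0.85, 0], [35, 0.24, 0, -1.27, 0], [35, 0.35, 0, -1.69, 0], [35, 0.49, 0, -2.1, 0], [35, 0.64, 0, -2.51, 0], [35, 0.64, 0, -2.51, 0]],
  ],
)

```text
t: 20.25
tcp_pos: [0.4664, 0.0795, 0.1455]
tool_rot: [1.0, -0.012, -0.01, 0.0]
force: [-15.4, -1.2, 3.5]
finger_gap: 0.41
gripper_force: 7.9
```

>>> drive_tool(
  motion=[
    [[35, 0.15, 0, -0.39, 0], [35, 0.31, 0, -0.79, 0], [35, 0.52, 0, -1.16, 0], [35, 0.72, 0, -1.54, 0], [35, 0.95, 0, -1.9, 0], [35, 1.18, 0, -2.25, 0], [35, 1.44, 0, -2.58, 0], [35, 1.71, 0, -2.91, 0], [35, 1.71, 0, -2.91, 0], [35, 1.71, 0, -2.91, 0]],
  ],
)

```text
t: 21.25
tcp_pos: [0.5236, 0.078, 0.2339]
tool_rot: [1.0, -0.012, -0.004, 0.0]
force: [-10.2, -0.4, 7.0]
finger_gap: 0.407
gripper_force: 5.2
```

```bash
python3 - <<'E'
from h import *
import cv2
c=manip.camera_model("scene");print(pose()[0],pose()[2]["force"])
im=manip.snapshot("scene"); cv2.imwrite("pics/s4.png",cv2.resize(im[0:275,160:480,::-1],None,fx=2,fy=2,interpolation=cv2.INTER_CUBIC))
# predicted lid front corners (mid thickness top) for several angles
H=np.array([.7543,.0717,.055]);X=np.array([np.cos(-.0262),np.sin(-.0262),0]);Y=np.array([-X[1],X[0],0]);Z=np.array([0,0,1])
for d in(35,40,45):
    t=np.radians(d); u=-np.cos(t)*X+np.sin(t)*Z; n=np.sin(t)*X+np.cos(t)*Z
    q=[H+.268*u+.02*n+s*.214*Y for s in(-1,1)]
    print(d,(proj(c,q)-[160,0])*2)
E
```

```text
[0.5236386  0.07796796 0.23388772] [-10.18708892  -0.42321606   7.03966792]
35 [[256.53529248 324.98908849]
 [520.99309142 219.562661  ]]
40 [[261.05927642 322.84701876]
 [530.19072329 215.59727138]]
45 [[266.40106794 322.16270607]
 [540.2433846  212.86233963]]
```

View pics/s4.png

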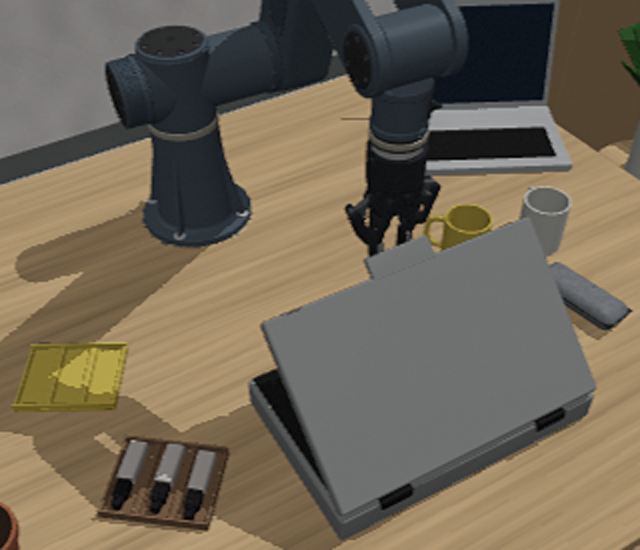

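The crop shows the lid well open, front corners at (263,324) and (530,219), and the finger displacement gives about 41°. I'll add the last 4°.

>>> drive_tool(
  motion=[
    [[35, 0.12, 0, -0.14, 0], [35, 0.24, 0, -0.28, 0], [35, 0.36, 0, -0.4, 0], [35, 0.46, 0, -0.5, 0], [35, 0.46, 0, -0.5, 0], [35, 0.46, 0, -0.5, 0], [35, 0.46, 0, -0.5, 0]],
  ],
)

```text
t: 22.0
tcp_pos: [0.5388, 0.0776, 0.2488]
tool_rot: [1.0, -0.013, -0.002, 0.0]
force: [-7.5, 0.6, 5.6]
finger_gap: 0.409
gripper_force: 3.7
```

```bash
python3 - <<'E'
from h import *
import cv2
c=manip.camera_model("scene")
im=manip.snapshot("scene"); cv2.imwrite("pics/s5.png",cv2.resize(im[80:280,260:480,::-1],(660,600),interpolation=cv2.INTER_CUBIC))
p,r,s=pose();print(p,s["force"],s["qd"].round(4))
H=np.array([.7543,.0717,.055]);X=np.array([np.cos(-.0262),np.sin(-.0262),0]);Y=np.array([-X[1],X[0],0]);Z=np.array([0,0,1])
for d in(38,42,46,50):
    t=np.radians(d); u=-np.cos(t)*X+np.sin(t)*Z; n=np.sin(t)*X+np.cos(t)*Z
    q=[H+a*u+.02*n+s*.214*Y for a in(.268,0) for s in(-1,1)]
    print(d,((proj(c,q)-[260,80])*3).round(0).tolist())
E
```

```text
[0.5388004  0.07754527 0.24874999] [-7.23272675  0.29966075  5.78902285] [-0.     -0.0006 -0.0013  0.0012  0.0009  0.0009]
38 [[89.0, 245.0], [490.0, 86.0], [214.0, 537.0], [600.0, 343.0]]
42 [[95.0, 244.0], [501.0, 82.0], [214.0, 539.0], [601.0, 345.0]]
46 [[101.0, 243.0], [514.0, 79.0], [215.0, 540.0], [601.0, 346.0]]
50 [[109.0, 245.0], [527.0, 77.0], [216.0, 542.0], [602.0, 347.0]]
```

View pics/s5.png

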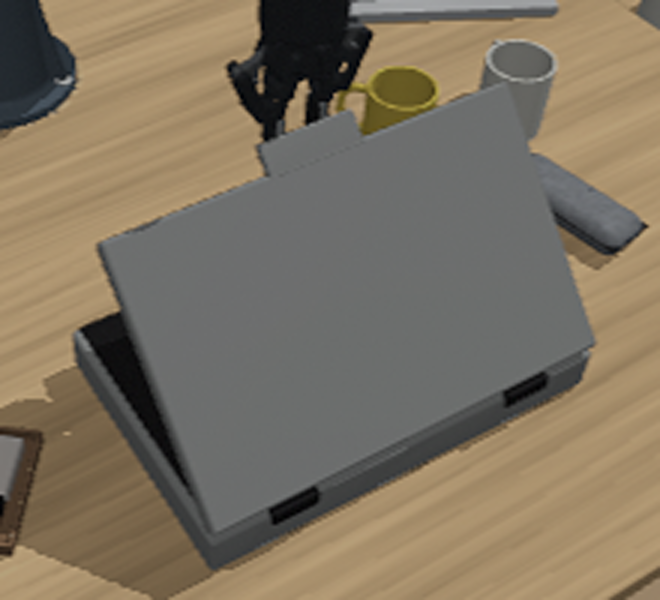

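The last crop shows the lid's front corners at (99,243) and (507,84), which match about 45°. It is standing still, held at about 7 N.

```bash
python3 -c "
from station import manip
print(manip.sign_off())"
```

```text
the job is handed in; nothing more can be done
None
```

I laid both pens flat, clip up, in the tray's two free compartments with their caps the same way as the third pen's, and handed the job in with the gripper holding the scanner lid at about 45° (the hand-in returned no verdict).

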